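# Snap the snack box lid shut all the way round

## Robot

A 6-joint arm with a two-finger parallel gripper is mounted at the origin on the work surface. World frame = base frame: x ahead of the robot, y to its left, z up, the work surface at z = 0. Lengths are in m, angles in rad, forces in N, time in s.
With the tool pointing down it reaches from about 0.35 to 0.8 m from the base axis. Payload 7.3 kg.
Tool frame: the origin (TCP) lies at the very end of the fingers, on their centre line; the grasp point (between the pads) lies 19 mm behind it; z points along the fingers, y is the direction in which the jaws open and shut (so a half turn about z gives the same grasp; the last joint's range is limited). The gripper opens to 85 mm and grips with 20 to 120 N. Pads are 22 mm wide; open, the fingers measure 114 mm over their backs; the gripper's body (76 mm by 85 mm) begins 54 mm behind the grasp point. The pads swing forward as they close: fully open they stand 13 mm farther back than shut.
Start: joints at [-1.471, 0.342, 1.524, -0, 1.275, -0.146], TCP at [0.128, -0.509, 0.231] pointing down, gripper open.
Joint ranges: [-2.53, 2.53], [-0.77, 2.02], [0.04, 2.7], [-1, 4.14], [0.28, 2.66], [-3.11, 3.11]. Speed limits (rad/s): [2.57, 2.57, 3.14, 3.14, 3.14, 3.14].

## Interface

Orientations are given as a unit quaternion [w, x, y, z].
In Python, from station import ctrl, imaging gives the robot as it stands.
- The arm moves only by the tool play_rows, never from a script. Its argument "moves" is a list of rows, each a list of 3 entries, a list of its own where there are three numbers: the shift along the tool's x, y, z in mm, then the turn about the tool's z in degrees, then the closure in counts, from 0 (fully open) to 255 (shut). In form: [[[dx, dy, dz], roll, fingers], ...]. A call has 1 to 20 rows; each row shifts and turns the commanded pose from where the row before left it, along the tool's axes as they then stand; what a row does not reach is not made up. A row lasts 1/8 s, in which the tool goes at most 62.5 mm and 10.7 degrees, less where a joint would pass 70% of its speed; a pose out of reach is approached as far as the arm can. A call is refused whole if a number of a shift passes 62.5 or a number of a turn 10.7, either way. A call with a gripper value outside its range is refused whole. The fingers move at their own pace and stop on an object; the grip force is fixed at half the most. Time passes only in rows, so rows that do not move let the fingers close. It gives the time, the measured TCP pose, the force and the opening at its end, in the units of the state.
- ctrl.sense(): the state, without advancing time (a new reading comes with each control period).
- imaging.read_camera(name): name is "scene" or "top" or "wrist"; returns the picture (480x640x3 uint8, red, green, blue); there is no depth.
- imaging.camera_info(name): a dict with "vertical_fov" (degrees; the focal length in pixels is half the picture's height over the tangent of half this angle, whatever the lens; pixels are square), "cx", "cy" (the principal point, pixels), "D" ([k1, k2, p1, p2, k3] as OpenCV has them; the pictures are not rectified), "R" (3x3) and "t" (3): a world point X has camera coordinates R X + t; the wrist camera has in their place "T_tool_cam" (4x4, takes a point from camera to tool coordinates, whose origin is the TCP and whose axes are the flange's). Camera axes: x right, y down, z forward; pixel columns grow to the right and rows downward; lengths in m; the calibration is good to about 2 mm. A picture is of the moment at which its call begins: read the wrist's pose just before it. camera_info takes no time and is no camera call.
- ctrl.finish_job(): hands the job in, once; it reports no verdict.
Trained networks look in the newest picture that a camera, given by its name, has taken for a name from the list of things; names that differ only in an ending like _2 or _b are one class to them, and where a whole thing is asked for, a point or a joint stands for the part that bears it (a point fixed in the world has none). Each returns a list of dicts, best first, with "score" (0 to 1); they miss things now and then, are a little off and sometimes report something else, mostly with a low value. They report only what shows in the picture. A call takes as long as a camera call. They do not tell look-alikes from the thing itself.
- imaging.boxes_of(camera, name): "position" ([column, row] as shares, 0 to 1, of the picture: columns of its width, rows of its height, amid what is visible of it).
The state is a dict: "time_s": time; "q": joint angles; "qvel": joint speeds; "joint_torque": joint torques, N m; "ee_pos": TCP position; "tool_rot": TCP orientation; "wrist_force": force on the tool from outside, world axes, zero at the start; "ft_torque": the same for the moment, N m; "gripper_width": finger opening in m.
Only numpy, scipy, OpenCV 4.12 (cv2) and the standard library are available. Lean on these libraries where they do the work, as an engineer would, in place of code of your own. Each camera call takes 0.05 s, during which the arm holds its last target.

## Task

The lid on the rectangular pink snack box has been laid on but not snapped shut. Press down the raised rim section on each of its four sides with your fingertips until every one clicks home, flush with the corners. Do not pick anything up: the box stays standing where it is, everything else on the table is left alone, and you finish with your hand clear.

Things in the scene. Friction and masses are not known exactly. Their poses are not given: they have to be found in the camera images.
- snack_box: packed rectangular pink plastic snack box, about 0.8 kg, loose, 125 (x) by 170 (y) mm, body 60 mm high, a 130 by 176 mm lid on it. Origin: centre of its underside, z up; its -x long side faces the robot, turned up to 0.6 rad. Lid rim: four straight snap sections, one mid each side, between four fixed corner pads (32 mm square, tops at 72 mm); the lid's recessed middle is at 66 mm.
- rim_front_top (a point): middle of the top face of the snap section on the long side nearest the robot (box -x side), 108 mm along the box's y and 24 mm wide; it moves with the section. Open, it lies at (-53, 0, 80) mm in the snack box's frame, 8 mm above the corner pads; shut, 8 mm lower, flush with them. A thin skirt hangs 22 mm down outside the box wall.
- rim_back_top (a point): middle of the top face of the snap section on the long side away from the robot (box +x side), 108 mm along the box's y and 24 mm wide; it moves with the section. Open, it lies at (53, 0, 80) mm in the snack box's frame, 8 mm above the corner pads; shut, 8 mm lower, flush with them. A thin skirt hangs 22 mm down outside the box wall.
- rim_left_top (a point): middle of the top face of the snap section on the short side on the robot's left (box +y side), 62 mm along the box's x and 24 mm wide; it moves with the section. Open, it lies at (0, 76, 80) mm in the snack box's frame, 8 mm above the corner pads; shut, 8 mm lower, flush with them. A thin skirt hangs 22 mm down outside the box wall.
- rim_right_top (a point): middle of the top face of the snap section on the short side on the robot's right (box -y side), 62 mm along the box's x and 24 mm wide; it moves with the section. Open, it lies at (0, -76, 80) mm in the snack box's frame, 8 mm above the corner pads; shut, 8 mm lower, flush with them. A thin skirt hangs 22 mm down outside the box wall.
- rim_front (a joint): how far the front snap section is pressed down, m: 0 open, 0.008 fully shut (flush). It resists with about 6 N at the start, ever less down to half way (0.004), then clicks home by itself and stays shut; let go before half way it springs back up.
- rim_back (a joint): how far the back snap section is pressed down, m: 0 open, 0.008 fully shut (flush). It resists with about 6 N at the start, ever less down to half way (0.004), then clicks home by itself and stays shut; let go before half way it springs back up.
- rim_left (a joint): how far the left snap section is pressed down, m: 0 open, 0.008 fully shut (flush). It resists with about 6 N at the start, ever less down to half way (0.004), then clicks home by itself and stays shut; let go before half way it springs back up.
- rim_right (a joint): how far the right snap section is pressed down, m: 0 open, 0.008 fully shut (flush). It resists with about 6 N at the start, ever less down to half way (0.004), then clicks home by itself and stays shut; let go before half way it springs back up.
- tiffin: two-tier round steel tiffin with side latches and a wire handle, 130 mm across, 153 mm high; origin at the centre of its underside; only to be left alone
- tumbler: glass tumbler, 72 mm across, 110 mm high, open at the top; origin at the centre of its underside; only to be left alone
- round_tub: small round tub of the same pink plastic with a plain lid, already closed, 92 mm across, 54 mm high; origin at the centre of its underside; only to be left alone
- silicone_lid: grey hard silicone pot lid lying flat in front of the snack box, 110 mm across, 6 mm thick with a 22 mm wide, 21 mm high knob in its middle; origin at the centre of its underside; only to be left alone
- katori: small open steel bowl just beyond the snack box, 80 mm across, 34 mm high; origin at the centre of its underside; only to be left alone
- teaspoon: steel spoon lying on the table, 150 mm long; origin on the table under its middle; only to be left alone
- spice_jar: small amber glass jar with a steel cap, 48 mm across, 75 mm high; origin at the centre of its underside; only to be left alone
Things that resemble listed ones, but are neither listed nor needed, are in the scene too. What is shaped like the snack_box but green or purple is not meant.

How it is judged:
At the end, for the whole second after the job is handed in: All four rim sections are shut (each at least 6.5 mm of its 8 mm down); the box stands level and still on the table within 40 mm of where it stood, and every other thing is within 30 mm of where it was (value of joint each of rim_front, rim_back, rim_left, rim_right above 0.0065 m and angle between snack_box's own z axis and vertical below 0.05 rad and height (world z) of snack_box below 0.006 m and distance of snack_box from where it was at the start of the episode below 0.04 m and linear speed of snack_box below 0.01 m/s and distance of each of tiffin, tumbler, round_tub, silicone_lid, katori, teaspoon, spice_jar from where it was at the start of the episode below 0.03 m); the robot touches nothing.
It fails at once if the snack box is lifted or tipped (height (world z) of snack_box above 0.012 m or angle between snack_box's own z axis and vertical above 0.2 rad).
It fails at once if the snack box is shoved more than 40 mm from where it stood (distance of snack_box from where it was at the start of the episode above 0.04 m).
It fails at once if another thing is picked up, knocked or pushed more than 30 mm (distance of any of tiffin, tumbler, round_tub, silicone_lid, katori, teaspoon, spice_jar from where it was at the start of the episode above 0.03 m or angle between any of tumbler, tiffin's own z axis and vertical above 0.4 rad).
It also fails if it takes over 35 s, if anything falls off the work surface, if the arm or the gripper's body presses on something with over 40 N, if the wrist force passes 120 N, or if a joint passes its speed limit or range.

## Working session

There is one attempt and no reset: what is moved stays moved. The work goes in short steps, Python scripts to look and compute and a tool call to move; the robot and the scene stay as the last step left them, time stands still between calls to the robot, and variables do not carry over. Pictures are saved under pics/ and viewed, and the job is handed in when it is done.

Besides the shell and the picture viewer there is one more tool, called in YAML: its name, and indented under it one key for each argument. play_rows: Moves the arm, as the interface text tells. Its arguments: {"type":"object","properties":{"moves":{"type":"array"}},"required":["moves"]}

```bash
mkdir -p pics; ls; python3 - <<'E'
from station import ctrl, imaging
import cv2
for n in ("scene","top"):
    im=imaging.read_camera(n); cv2.imwrite(f"pics/{n}0.png",im[:,:,::-1])
    i=imaging.camera_info(n); print(n,i)
    for t in ("snack_box",):
        print([(round(d['score'],2),[round(d['position'][0]*640),round(d['position'][1]*480)]) for d in imaging.boxes_of(n,t)])
print(ctrl.sense())
E
```

```text
pics
scene {'vertical_fov': 52.66423538637365, 'cx': 325.5559325436219, 'cy': 231.14097621875808, 'D': array([0.0241276, 0.       , 0.       , 0.       , 0.       ]), 'R': array([[ 6.07458754e-01,  7.94350858e-01,  7.59742912e-04],
       [ 5.52658508e-01, -4.21943549e-01, -7.18701757e-01],
       [-5.70580788e-01,  4.37001552e-01, -6.95318062e-01]]), 't': array([-0.29416906, -0.21968208,  1.44849598])}
[(0.94, [319, 271]), (0.83, [143, 255]), (0.72, [349, 190])]
top {'vertical_fov': 54.55113793904521, 'cx': 326.89240003224586, 'cy': 246.96995550851656, 'D': array([0.00922361, 0.        , 0.        , 0.        , 0.        ]), 'R': array([[-0.03035647, -0.99935076,  0.01940469],
       [-0.99749399,  0.02904739, -0.06451343],
       [ 0.06390789, -0.02131446, -0.99772816]]), 't': array([0.00198256, 0.4974387 , 1.15838111])}
[(0.86, [469, 334]), (0.71, [344, 227]), (0.7, [246, 299]), (0.49, [375, 217]), (0.28, [356, 247])]
{'time_s': 0.2, 'q': array([-1.47098705e+00,  3.42473265e-01,  1.52462294e+00,  6.26700808e-06,
        1.27538538e+00, -1.45963722e-01]), 'qvel': array([-0.00088074, -0.00317763, -0.00292851, -0.00180142,  0.00114831,
       -0.00028001]), 'joint_torque': array([-8.75286855e-05, -4.33520544e+01, -2.45949876e+01, -1.50579622e-04,
        5.75298036e-03, -1.78697240e-05]), 'ee_pos': array([ 0.12775596, -0.50899648,  0.230893  ]), 'tool_rot': array([-4.44275621e-04,  9.92458965e-01,  1.22576529e-01,  1.32526284e-05]), 'wrist_force': array([-0.23863388, -0.44082142,  0.32805713]), 'ft_torque': array([ 0.02616293,  0.02627708, -0.00657131]), 'gripper_width': 0.08576673581143512}
```

View pics/scene0.png

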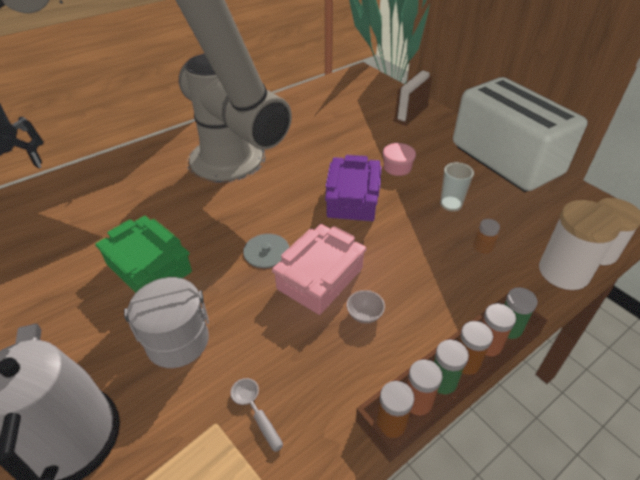

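View pics/top0.png

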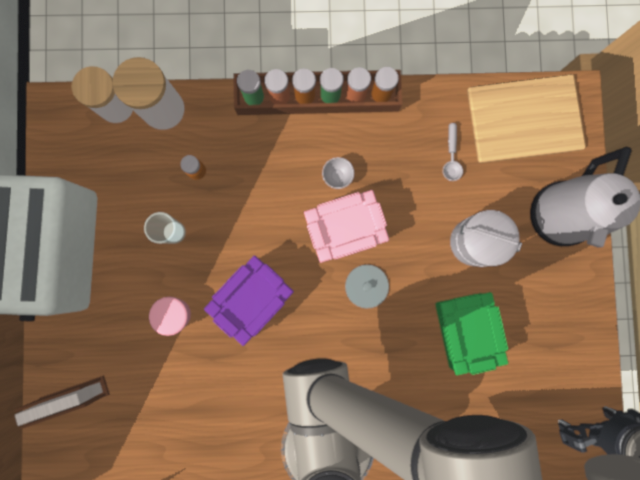

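The pink box is at top (346,226) and scene (319,271). The green one (top 473,334) and the purple one (top 249,299) are look-alikes, so I'll confirm the pink one in an enlarged crop.

```bash
cat > h.py <<'E'
import numpy as np, cv2
from station import ctrl, imaging
def K(i):
    f=240/np.tan(np.radians(i['vertical_fov'])/2); return np.array([[f,0,i['cx']],[0,f,i['cy']],[0,0,1.]])
def proj(i,X):
    return cv2.projectPoints(np.asarray(X,float).reshape(-1,3),cv2.Rodrigues(np.array(i['R']))[0],np.array(i['t']),K(i),np.array(i['D']))[0].reshape(-1,2)
def ray(i,uv):
    p=cv2.undistortPoints(np.array(uv,float).reshape(-1,1,2),K(i),np.array(i['D'])).reshape(-1,2)
    d=np.c_[p,np.ones(len(p))]@np.array(i['R']); c=-np.array(i['R']).T@np.array(i['t']); return c,d
def onplane(i,uv,z):
    c,d=ray(i,uv); return c+d*((z-c[2])/d[:,2:])
def wristinfo():
    i=dict(imaging.camera_info('wrist')); s=ctrl.sense()
    from scipy.spatial.transform import Rotation as Ro
    q=s['tool_rot']; T=np.eye(4);T[:3,:3]=Ro.from_quat([q[1],q[2],q[3],q[0]]).as_matrix();T[:3,3]=s['ee_pos']
    W=np.linalg.inv(T@np.array(i['T_tool_cam'])); i['R']=W[:3,:3]; i['t']=W[:3,3]; return i
E
python3 - <<'E'
import cv2,numpy as np
a=cv2.imread('pics/top0.png')[180:275,290:405]; b=cv2.imread('pics/scene0.png')[215:320,265:375]
a=cv2.resize(a,(400,330),interpolation=2);b=cv2.resize(b,(346,330),interpolation=2)
cv2.imwrite('pics/crop0.png',np.hstack([a,b]))
E
```

```text
(no output)
```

View pics/crop0.png

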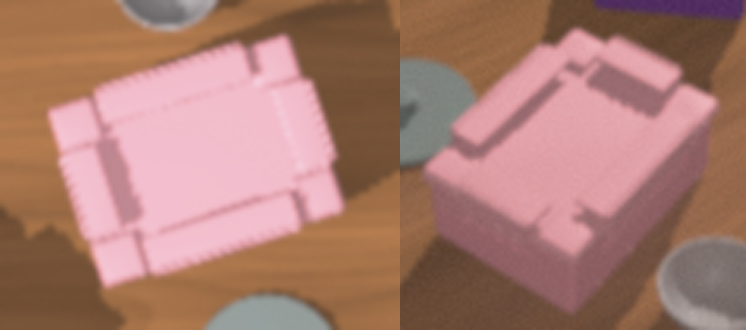

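```bash
cat > fit.py <<'E'
from h import *
from scipy.optimize import minimize
def bx(x0,x1,y0,y1,z0,z1): return np.array([[x,y,z] for x in(x0,x1) for y in(y0,y1) for z in(z0,z1)])/1000.
def model(op=(1,1,1,1)):
    o=[8*v for v in op]
    return [bx(-62.5,62.5,-85,85,0,66),bx(-65,65,-88,88,60,66)]+[bx(*sorted((sx*65,sx*33)),*sorted((sy*88,sy*56)),62,72) for sx in(-1,1) for sy in(-1,1)]+[
     bx(-65,-41,-54,54,50+o[0],72+o[0]),bx(41,65,-54,54,50+o[1],72+o[1]),bx(-31,31,64,88,50+o[2],72+o[2]),bx(-31,31,-88,-64,50+o[3],72+o[3])]
def place(P,p):
    c,s=np.cos(p[2]),np.sin(p[2]); return np.c_[P[:,0]*c-P[:,1]*s+p[0],P[:,0]*s+P[:,1]*c+p[1],P[:,2]]
def sil(i,p,S=4,op=(1,1,1,1)):
    m=np.zeros((480*S,640*S),np.uint8)
    for P in model(op):
        h=cv2.convexHull(((proj(i,place(P,p))+.5)*S).astype(np.float32)); cv2.fillConvexPoly(m,np.round(h*16).astype(np.int32),1,8,4)
    return m
def mask(img,near,S=4):
    hsv=cv2.cvtColor(img,cv2.COLOR_BGR2HSV); h,s,v=cv2.split(hsv)
    m=(((h>165)|(h<3))&(s>25)&(v>60)).astype(np.uint8)
    m=cv2.morphologyEx(m,cv2.MORPH_CLOSE,np.ones((3,3)))
    n,l,st,_=cv2.connectedComponentsWithStats(m); k=l[near[1],near[0]]; m=(l==k).astype(np.float32)
    return (cv2.resize(m,None,fx=S,fy=S,interpolation=cv2.INTER_LINEAR)>.5).astype(np.uint8)
def fit(views,p0):
    def cost(p): 
        return sum(1-(a&b).sum()/(a|b).sum() for a,b in ((sil(i,p),m) for i,m in views))
    r=minimize(cost,p0,method='Nelder-Mead',options=dict(initial_simplex=np.array([p0]*4)+np.vstack([[0,0,0],np.diag([.02,.02,.15])]),xatol=1e-4,fatol=1e-5)); return r.x,r.fun
E
python3 - <<'E'
from fit import *
V=[]
for n,c in (("top",(346,226)),("scene",(319,271))):
    i=imaging.camera_info(n); V.append((i,mask(cv2.imread(f'pics/{n}0.png'),c)))
    print(n,V[-1][1].sum()/16)
p0=[*onplane(V[0][0],[[346,226]],.07)[0,:2],0.25]; print(p0)
for v in (V[:1],V[1:],V): print(fit(v,p0))
p,_=fit(V,p0)
out=[]
for (i,m),n in zip(V,("top","scene")):
    im=cv2.resize(cv2.imread(f'pics/{n}0.png'),None,fx=4,fy=4)
    cs,_=cv2.findContours(sil(i,p),0,2); cv2.drawContours(im,cs,-1,(0,255,0),1)
    cs,_=cv2.findContours(m,0,2); cv2.drawContours(im,cs,-1,(255,0,0),1)
    c=(346,226) if n=='top' else (319,271); out.append(im[(c[1]-60)*4:(c[1]+60)*4,(c[0]-50)*4:(c[0]+50)*4])
cv2.imwrite('pics/fit0.png',np.hstack(out))
for n in ("silicone_lid","katori"):
    print(n,[(round(d['score'],2),onplane(V[0][0],[[d['position'][0]*640,d['position'][1]*480]],.02)[0].round(3)) for d in imaging.boxes_of("top",n)])
E
```

```text
top 4155.75
scene 5274.75
[np.float64(0.5432184994642716), np.float64(-0.05934714582378693), 0.25]
(array([ 0.54445036, -0.0593423 ,  0.28644121]), np.float64(0.04874801806922546))
(array([ 0.5411081 , -0.06064991,  0.28586735]), np.float64(0.03216364160184382))
(array([ 0.5425915 , -0.06005228,  0.28612617]), np.float64(0.09535088527895907))
silicone_lid [(0.76, array([ 0.397, -0.107,  0.02 ]))]
katori [(0.77, array([ 0.682, -0.042,  0.02 ]))]
```

View pics/fit0.png

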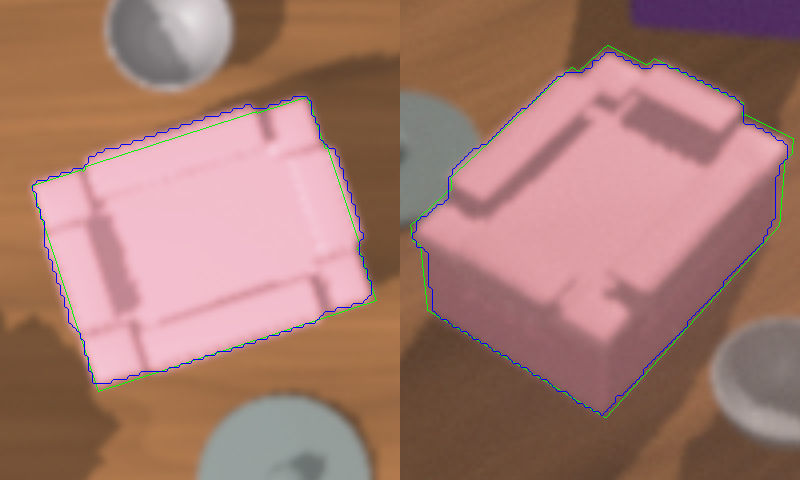

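```bash
cat > tgt.py <<'E'
from h import *
from scipy.spatial.transform import Rotation as Ro
def rel(X):
    s=ctrl.sense(); q=s['tool_rot']; R=Ro.from_quat([q[1],q[2],q[3],q[0]]).as_matrix()
    return (R.T@(np.array(X)-s['ee_pos'])*1000).round(1), np.arctan2(R[1,0],R[0,0]).round(4)
E
python3 - <<'E'
from tgt import *
i=imaging.camera_info("top")
for n,z in (("tiffin",.153),("snack_box",.07)):
    print(n,[(round(d['score'],2),onplane(i,[[d['position'][0]*640,d['position'][1]*480]],z)[0].round(3)) for d in imaging.boxes_of("top",n)])
print(rel([.543,-.06,.23]))
E
```

```text
tiffin [(0.82, array([ 0.494, -0.361,  0.153]))]
snack_box [(0.86, array([ 0.277, -0.344,  0.07 ])), (0.71, array([ 0.541, -0.055,  0.07 ])), (0.7, array([0.376, 0.184, 0.07 ])), (0.49, array([ 0.562, -0.13 ,  0.07 ])), (0.28, array([ 0.492, -0.081,  0.07 ]))]
(array([ 512.1, -334.6,    1.3]), np.float64(0.2458))
```

play_rows:
  moves:
    - [[32,-21,0],0,255]
    - [[32,-21,0],0,255]
    - [[32,-21,0],0,255]
    - [[32,-21,0],0,255]
    - [[32,-21,0],0,255]
    - [[32,-21,0],0,255]
    - [[32,-21,0],0,255]
    - [[32,-21,0],0,255]
    - [[32,-21,0],0,255]
    - [[32,-21,0],0,255]
    - [[32,-21,0],0,255]
    - [[32,-21,0],0,255]
    - [[32,-21,0],0,255]
    - [[32,-21,0],0,255]
    - [[32,-21,0],0,255]
    - [[32,-21,0],0,255]
    - [[0,0,0],-2.3,255]
    - [[0,0,0],0,255]

```text
time_s: 2.65
ee_pos: [0.5427, -0.0584, 0.231]
tool_rot: [0.0, 0.99, 0.143, -0.0]
wrist_force: [0.4, 0.1, 0.3]
gripper_width: 0.0002
```

```bash
python3 - <<'E'
from fit import *
i=wristinfo(); im=imaging.read_camera("wrist")[:,:,::-1].copy(); cv2.imwrite("pics/w1.png",im)
print(i['R'].round(3),i['t'])
p=(.543,-.06,.286)
for P in model(): 
    h=cv2.convexHull(proj(i,place(P,p)).astype(np.float32)); cv2.polylines(im,[np.round(h).astype(int)],True,(0,255,0),1)
cv2.imwrite("pics/w1b.png",im)
E
```

```text
[[ 0.283 -0.959 -0.   ]
 [-0.917 -0.271  0.293]
 [-0.281 -0.083 -0.956]] [-0.20833061  0.44442027  0.52667945]
```

View pics/w1b.png

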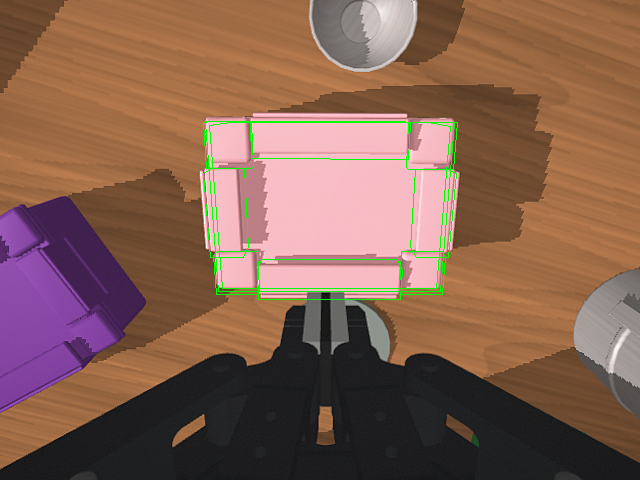

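The overlay matches within about 3 mm: the box centre refines to about (0.5445, -0.0595), yaw 0.286, and all four skirts stand proud. I'll press the front first.

play_rows:
  moves:
    - [[-26,1.5,0],0,255]
    - [[-26,0,0],0,255]
    - [[0,0,40],0,255]
    - [[0,0,40],0,255]
    - [[0,0,40],0,255]
    - [[0,0,21],0,255]
    - [[0,0,0],0,255]
    - [[0,0,3],0,255]
    - [[0,0,3],0,255]
    - [[0,0,2],0,255]
    - [[0,0,2],0,255]
    - [[0,0,2],0,255]
    - [[0,0,0],0,255]

```text
time_s: 4.32
ee_pos: [0.4933, -0.0749, 0.0784]
tool_rot: [0.0, 0.99, 0.142, 0.0]
wrist_force: [-0.8, -0.7, 4.3]
gripper_width: -0.0001
```

play_rows:
  moves:
    - [[0,0,1],0,255]
    - [[0,0,1],0,255]
    - [[0,0,1],0,255]
    - [[0,0,1],0,255]
    - [[0,0,1],0,255]
    - [[0,0,0],0,255]

```text
time_s: 5.08
ee_pos: [0.4931, -0.0748, 0.0732]
tool_rot: [0.0, 0.99, 0.143, -0.0]
wrist_force: [-0.1, 1.0, 0.0]
gripper_width: 0.0001
```

Front: 4.3 N at z=78 mm, then zero at 73, so it clicked. Next is the back.

play_rows:
  moves:
    - [[0,0,-25],0,255]
    - [[36,0,0],0,255]
    - [[35,0,0],0,255]
    - [[35,0,0],0,255]
    - [[0,0,0],0,255]
    - [[0,0,13],0,255]
    - [[0,0,3],0,255]
    - [[0,0,2],0,255]
    - [[0,0,2],0,255]
    - [[0,0,0],0,255]

```text
time_s: 6.32
ee_pos: [0.5946, -0.0451, 0.0785]
tool_rot: [0.0, 0.99, 0.142, -0.0]
wrist_force: [-2.2, -0.9, 3.8]
gripper_width: -0.0001
```

play_rows:
  moves:
    - [[0,0,1],0,255]
    - [[0,0,1],0,255]
    - [[0,0,1],0,255]
    - [[0,0,1],0,255]
    - [[0,0,1],0,255]
    - [[0,0,0],0,255]

```text
time_s: 7.08
ee_pos: [0.5948, -0.045, 0.0731]
tool_rot: [-0.0, 0.99, 0.142, -0.0]
wrist_force: [-0.5, 0.2, 0.3]
gripper_width: 0.0002
```

The back clicked too. Next the left (tool -53 x, -76 y), then the right.

play_rows:
  moves:
    - [[0,0,-25],0,255]
    - [[-18,-25,0],0,255]
    - [[-18,-25,0],0,255]
    - [[-17,-25,0],0,255]
    - [[0,0,0],0,255]
    - [[0,0,13],0,255]
    - [[0,0,3],0,255]
    - [[0,0,2],0,255]
    - [[0,0,2],0,255]
    - [[0,0,0],0,255]

```text
time_s: 8.32
ee_pos: [0.523, 0.0117, 0.0783]
tool_rot: [0.0, 0.99, 0.142, 0.0]
wrist_force: [-1.4, -2.2, 2.8]
gripper_width: 0.0001
```

play_rows:
  moves:
    - [[0,0,1],0,255]
    - [[0,0,1],0,255]
    - [[0,0,1],0,255]
    - [[0,0,1],0,255]
    - [[0,0,1],0,255]
    - [[0,0,0],0,255]

```text
time_s: 9.07
ee_pos: [0.5228, 0.0121, 0.0731]
tool_rot: [-0.0, 0.99, 0.143, -0.0]
wrist_force: [0.1, 0.4, 1.0]
gripper_width: 0.0007
```

play_rows:
  moves:
    - [[0,0,-25],0,255]
    - [[0,38,0],0,255]
    - [[0,38,0],0,255]
    - [[0,38,0],0,255]
    - [[0,37,0],0,255]
    - [[0,0,0],0,255]
    - [[0,0,13],0,255]
    - [[0,0,3],0,255]
    - [[0,0,2],0,255]
    - [[0,0,2],0,255]
    - [[0,0,0],0,255]

```text
time_s: 10.45
ee_pos: [0.5655, -0.1323, 0.0785]
tool_rot: [-0.0, 0.99, 0.143, 0.0]
wrist_force: [-1.7, 1.6, 3.2]
gripper_width: -0.0003
```

play_rows:
  moves:
    - [[0,0,1],0,255]
    - [[0,0,1],0,255]
    - [[0,0,1],0,255]
    - [[0,0,1],0,255]
    - [[0,0,1],0,255]
    - [[0,0,0],0,255]

```text
time_s: 11.2
ee_pos: [0.5654, -0.1329, 0.0731]
tool_rot: [0.0, 0.99, 0.142, -0.0]
wrist_force: [-1.2, -1.0, -0.3]
gripper_width: -0.0001
```

play_rows:
  moves:
    - [[0,0,-40],0,255]
    - [[0,-25,-40],0,255]
    - [[-10,-25,-40],0,255]
    - [[-10,-25,-40],0,255]
    - [[0,0,0],0,255]
    - [[0,0,0],0,255]

```text
time_s: 11.95
ee_pos: [0.525, -0.0666, 0.2328]
tool_rot: [0.0, 0.99, 0.143, -0.0]
wrist_force: [0.2, -0.5, 0.3]
gripper_width: -0.0001
```

```bash
python3 - <<'E'
from fit import *
i=wristinfo(); im=imaging.read_camera("wrist")[:,:,::-1].copy(); cv2.imwrite("pics/w2.png",im)
s=imaging.read_camera("scene")[:,:,::-1]; cv2.imwrite("pics/s2.png",s)
p=(.5445,-.0595,.286)
for P in model((0,0,0,0))[2:]: 
    h=cv2.convexHull(proj(i,place(P,p)).astype(np.float32)); cv2.polylines(im,[np.round(h).astype(int)],True,(0,255,0),1)
a=cv2.resize(im,(400,300)); b=cv2.resize(s[215:320,255:395],(400,300),interpolation=2); cv2.imwrite("pics/c2.png",np.hstack([a,b]))
d=cv2.absdiff(s,cv2.imread('pics/scene0.png')).max(2); cv2.imwrite('pics/d2.png',np.minimum(d.astype(int)*3,255))
E
```

```text
[ WARN:0@2.426] global loadsave.cpp:1063 imwrite_ Unsupported depth image for selected encoder is fallbacked to CV_8U.
```

View pics/w2.png

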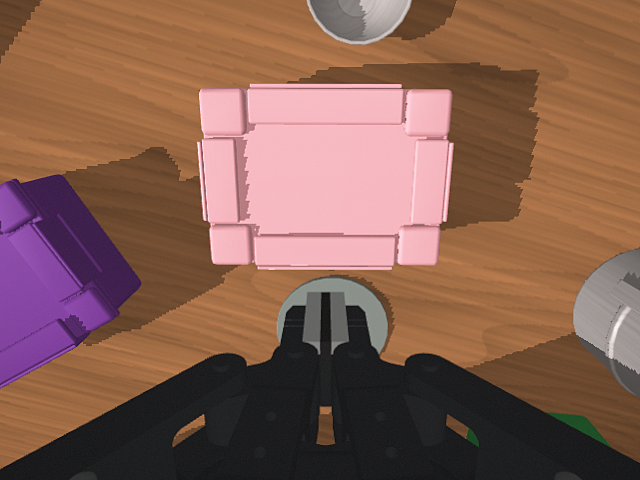

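View pics/c2.png

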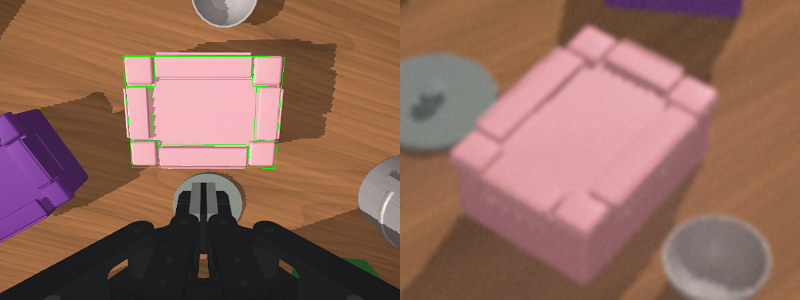

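In the scene crop all four sections sit flush with the corner pads. In the wrist picture the box, about (200–452, 85–268), matches the closed-lid overlay at its original pose. The hand is clear at z = 0.23 m.

```bash
python3 - <<'E'
from station import ctrl
print(ctrl.finish_job())
E
```

```text
the job is handed in; nothing more can be done
None
```

All four rim sections of the pink snack box are pressed shut, and I handed the job in at about 12 s of the 35 s allowed.

- **Pressing:** I pressed front, back, left, then right with closed fingertips. Each section resisted with 2.8–4.3 N at z ≈ 78 mm. The force fell to about zero by 73 mm, except on the left, which still read about 1 N.
- **Last checks:** The final pictures show every section flush with the corner pads. A closed-lid overlay matches the box at its starting pose to within a few mm. The lid and bowl beside the box look undisturbed, but I did not measure them or the other things again. The hand is clear at 0.23 m with the wrist force near zero.
- **Disagreement:** The camera fits of the box pose differed by about 3 mm, which did not affect the presses.

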